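# Slide the stray coaster home into its rack

### The job

One round coaster has been left lying by itself, empty, on the coffee table in front of the bamboo coaster rack. Push it along the table top with the fingertips into the empty bottom bay of the rack until it rests all the way in against the bay's stop, without lifting it or tipping it up. Leave everything else as it stands, including the coaster under the dice cup and the two coasters in the rack's upper slots.

Things in the scene. Friction and masses are not known exactly. Their poses are not given: they have to be found in the camera images.
- coaster_center (a point): Centre of the stray round coaster that is to be pushed: wood (dark top) on cork, 95 mm across, 11 mm thick, about 90 g, loose, lying flat on the table with its cork side down; this point is 5.5 mm above the table, half-way up its thickness. It is round, so its yaw does not matter.
- rack: Bamboo coaster rack, fixed to the table, 98 mm deep (x), 121 mm wide (y), 63 mm high. Origin: centre of its underside, on the table. Its open front faces its own -x, its back +x. The bottom bay's floor is the table; it is 103 mm wide between 9 mm side walls with rounded front ends and 18 mm high under two side ledges. A rigid upright stop closes it at rack x = +25 mm.
- home (a point): Fixed point in the rack's bottom bay, 5.5 mm above the table, where the coaster's centre lies when it touches the stop and is centred (rack x = -22.5 mm, y = 0). Same axes as the rack: +x is the direction of pushing in.
- mouth (a point): Middle of the rack's bottom opening between the front ends of the side walls (rack x = -49.5 mm, y = 0), 5.5 mm above the table. Same axes as the rack. A coaster fully home sticks out 20.5 mm in front of this; those in the two upper slots only about 5 mm.
- rack_coaster_low: Same kind of coaster (wood (dark top) on cork, 95 mm across, 11 mm thick) lying loose in the middle slot of the rack, its underside 23 mm above the table; origin at the centre of its underside. To be left alone.
- rack_coaster_high: Same kind of coaster lying loose in the top slot of the rack, its underside 43 mm above the table; origin at the centre of its underside. To be left alone.
- used_coaster: Same kind of coaster (wood (dark top) on cork, 95 mm across, 11 mm thick) on the table with the dice cup standing on it; origin at the centre of its underside. To be left alone.
- dice_cup: Blue plastic dice cup, mouth up, 74 mm across at the rim, 95 mm high, standing on the used coaster; origin at the centre of its underside. To be left alone.
- bowl: Empty stainless steel nut bowl, 120 mm across, 45 mm high; origin at the centre of its underside. To be left alone.
- paperweight: Domed glass paperweight, 72 mm across, 43 mm high; origin at the centre of its underside. To be left alone.
- jar: White ceramic jar with a wooden twist cap, 84 mm across, 103 mm high; origin at the centre of its underside. To be left alone.
- coaster: The same stray round coaster that is to be pushed: wood (dark top) on cork, 95 mm across, 11 mm thick, about 90 g, loose, lying flat on the table with its cork side down; origin at the centre of its underside. It is round, so its yaw does not matter.
Things that resemble listed ones, but are neither listed nor needed, are in the scene too. What is shaped like the rack but pink is not meant.

How it is judged:
By the outcome, as a careful person would: the job done as asked, in the order asked, and still so for the second after the job is handed in, with the robot touching nothing.
It also fails if it takes over 48 s, if anything falls off the work surface, if the arm or the gripper's body presses on something with over 40 N, if the wrist force passes 120 N, or if a joint passes its speed limit or range.

### The arm

A 6-joint arm with a two-finger parallel gripper is mounted at the origin on the work surface. World frame = base frame: x ahead of the robot, y to its left, z up, the work surface at z = 0. Lengths are in mm, angles in rad, forces in N, time in s.
With the tool pointing down it reaches from about 275 to 750 mm from the base axis. Payload 10.2 kg.
Tool frame: the origin (TCP) lies on the centre line of the jaws, within the pads' length; the fingertips stand 22 mm ahead of it and the grasp point (between the pads) lies 3 mm ahead of it; z points along the fingers, y is the direction in which the jaws open and shut (so a half turn about z gives the same grasp; the last joint's range is limited). The gripper opens to 85 mm and grips with 20 to 120 N. Pads are 22 mm wide; open, the fingers measure 114 mm over their backs; the gripper's body (76 mm by 85 mm) begins 54 mm behind the grasp point. The pads swing forward as they close: fully open they stand 13 mm farther back than shut.
Start: joints at [-1.393, 0.313, 1.498, -0, 1.331, -0.223], TCP at [204.82, -483.405, 253.294] pointing down, gripper open.
Joint ranges: [-2.94, 2.94], [-0.97, 2.17], [0.19, 2.56], [-1.23, 4.37], [0.02, 3.11], [-2.88, 2.88]. Speed limits (rad/s): [2.39, 2.39, 3.01, 3.14, 3.14, 3.14].

### API

Orientations are given as a 3x3 rotation matrix whose columns are the frame's x, y, z axes.
In Python, from rig import readout, imaging, robot gives the robot as it stands.
- The arm moves only by the tool move_arm, never from a script. Its argument "steps" is a list of rows, each an object of numbers: "tx", "ty", "tz": the shift along the tool's x, y, z in units of 40 cm (1.0 is 40 cm); "wx", "wy", "wz": the turn, a rotation vector about the tool's x, y, z in units of pi rad (1.0 is pi rad); "jaw": the closure, from 0 (fully open) to 1 (shut). In form: [{"tx": .., "ty": .., "tz": .., "wx": .., "wy": .., "wz": .., "jaw": ..}, ...]. A call has 1 to 8 rows; each row is the pose to reach, as a shift and turn from the pose measured when the call began, along the tool's axes at that moment, turning the shorter way round; what a row does not reach only later rows make up. A row lasts 1/10 s, in which the tool goes at most 50 mm and 8.59 degrees, less where a joint would pass 70% of its speed; a pose out of reach is approached as far as the arm can. A call with a number of a shift or a turn outside -1 to 1 is refused whole. A call with a gripper value outside its range is refused whole. The fingers move at their own pace and stop on an object; the grip force is fixed at half the most. Time passes only in rows, so rows that repeat a pose let the fingers close. It gives the time, the measured TCP pose, the force and the opening at its end, in the units of the state.
- readout.get_obs(): the state, without advancing time (a new reading comes with each control period).
- imaging.get_image(name): name is "side" or "top" or "wrist"; returns the picture (384x512x3 uint8, blue, green, red); there is no depth.
- imaging.get_calibration(name): a dict with "intrinsics" (3x3 intrinsics, pixels), "origin" and "attitude" of the camera in the world; the wrist camera has in their place "tool_from_camera" (4x4, takes a point from camera to tool coordinates, whose origin is the TCP and whose axes are the flange's). Camera axes: x right, y up, looking along -z (the intrinsics and any distortion apply to the point x, -y, -z); pixel columns grow to the right and rows downward; lengths in mm; the calibration is good to about 2 mm. A picture is of the moment at which its call begins: read the wrist's pose just before it. get_calibration takes no time and is no camera call.
- robot.hand_in(): hands the job in, once; it reports no verdict.
The state is a dict: "time": time; "qpos": joint angles; "qvel": joint speeds; "joint_efforts": joint torques, N m; "tcp_pos": TCP position; "eef_rot": TCP orientation; "contact_force": force on the tool from outside, world axes, zero at the start; "ft_torque": the same for the moment, N m; "finger_gap": opening from 0.0 (shut) to 1.0 (fully open).
Only numpy, scipy, OpenCV 4.12 (cv2) and the standard library are available. Lean on these libraries where they do the work, as an engineer would, in place of code of your own. Each camera call takes 0.05 s, during which the arm holds its last target.

## Working session

There is one attempt and no reset: what is moved stays moved. The work goes in short steps, Python scripts to look and compute and a tool call to move; the robot and the scene stay as the last step left them, time stands still between calls to the robot, and variables do not carry over. Pictures are saved under pics/ and viewed, and the job is handed in when it is done.

Besides the shell and the picture viewer there is one more tool, called after "Call:" in YAML: its name, and indented under it one key for each argument. move_arm: Moves the arm, as the interface text tells. Shifts and turns lie within -1 to 1; 1 stands for 40 cm of shift or pi rad of turn. Its arguments: {"type":"object","properties":{"steps":{"type":"array","items":{"type":"object","properties":{"tx":{"type":"number","minimum":-1,"maximum":1},"ty":{"type":"number","minimum":-1,"maximum":1},"tz":{"type":"number","minimum":-1,"maximum":1},"wx":{"type":"number","minimum":-1,"maximum":1},"wy":{"type":"number","minimum":-1,"maximum":1},"wz":{"type":"number","minimum":-1,"maximum":1},"jaw":{"type":"number"}}}}},"required":["steps"]}

```bash
mkdir -p pics; ls; python3 - <<'E'
from rig import readout, imaging, robot
import cv2
o=readout.get_obs();print(o)
for n in ["side","top","wrist"]:
    cv2.imwrite(f"pics/{n}0.png",imaging.get_image(n)); print(n,imaging.get_calibration(n))
E
```

```text
pics
{'time': 0.0, 'qpos': array([-1.39338505e+00,  3.13468005e-01,  1.49843732e+00,  6.03902560e-06,
        1.33100817e+00, -2.23370204e-01]), 'qvel': array([ 0.00097973, -0.0017208 ,  0.00027749,  0.00161567,  0.00023165,
        0.00126936]), 'joint_efforts': array([-1.46029820e-04, -4.12270439e+01, -2.59750539e+01, -2.10010658e-04,
        4.05346524e-03, -2.24510688e-05]), 'tcp_pos': array([ 204.78533855, -483.16309865,  252.72575663]), 'eef_rot': array([[ 9.20756983e-01,  3.90136548e-01, -2.27330925e-04],
       [ 3.90136500e-01, -9.20756112e-01,  1.30114594e-03],
       [ 2.98308248e-04, -1.28672930e-03, -9.99999128e-01]]), 'contact_force': array([-0.00202509,  0.16865585, -0.68419729]), 'ft_torque': array([-0.02934712, -0.02269196,  0.016112  ]), 'finger_gap': 1.0023923249301416}
side {'intrinsics': array([[417.03031603,   0.        , 258.64253564],
       [  0.        , 417.03031603, 189.80727816],
       [  0.        ,   0.        ,   1.        ]]), 'origin': array([-43.1603434 , 905.00799193, 676.28767856]), 'attitude': array([[-0.85765589,  0.23946871, -0.45506166],
    
[... 327 characters left out ...]
4]), 'attitude': array([[-0.01332706,  0.99554481, -0.09334301],
       [-0.99980949, -0.01459893, -0.01295619],
       [-0.01426117,  0.09315255,  0.99554971]])}
wrist {'intrinsics': array([[309.77436856,   0.        , 255.63337858],
       [  0.        , 309.77436856, 192.80339882],
       [  0.        ,   0.        ,   1.        ]]), 'tool_from_camera': array([[ 1.05006928e-03,  9.58949636e-01,  2.83574491e-01,
         7.16387998e+01],
       [ 9.99999432e-01, -1.05838920e-03, -1.23871334e-04,
         6.53578376e-01],
       [ 1.81345807e-04,  2.83574460e-01, -9.58950203e-01,
        -1.19392887e+02],
       [ 0.00000000e+00,  0.00000000e+00,  0.00000000e+00,
         1.00000000e+00]])}
```

View pics/top0.png

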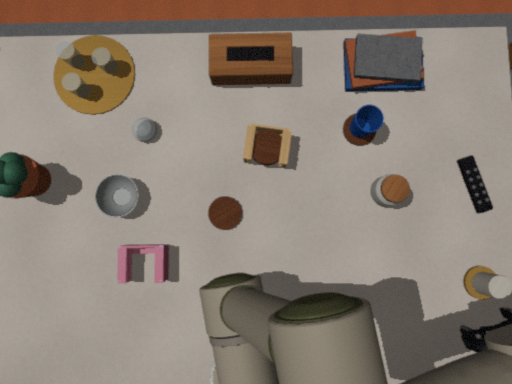

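View pics/side0.png

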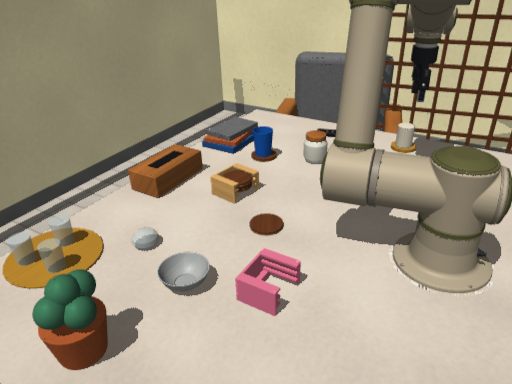

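View pics/wrist0.png

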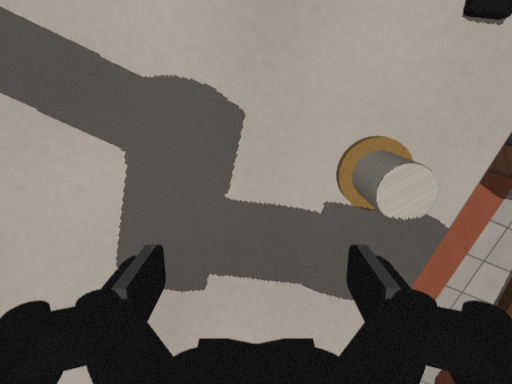

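The top view shows the stray coaster at about (225,213), the bamboo rack at (267,145) and the pink decoy at (142,263). I'll zoom in for the rack's orientation.

```bash
cat > h.py <<'E'
import numpy as np, cv2
from rig import readout, imaging
def cam(n,o=None):
    c=imaging.get_calibration(n);K=np.array(c["intrinsics"])
    if n=="wrist":
        T=np.eye(4);T[:3,:3]=o["eef_rot"];T[:3,3]=o["tcp_pos"];T=T@c["tool_from_camera"];return K,T[:3,3],T[:3,:3]
    return K,np.array(c["origin"]),np.array(c["attitude"])
def ray(C,uv,z):
    K,p,R=C;uv=np.atleast_2d(np.array(uv,float))
    d=np.c_[(uv-K[:2,2])/K[0,0],np.ones(len(uv))]*[1,-1,-1]
    d=d@R.T
    return p+d*((z-p[2])/d[:,2])[:,None]
def proj(C,X):
    K,p,R=C;q=(np.atleast_2d(X)-p)@R
    return np.c_[K[0,2]+K[0,0]*q[:,0]/-q[:,2],K[1,2]+K[0,0]*q[:,1]/q[:,2]]
E
python3 - <<'E'
import cv2
a=cv2.imread("pics/top0.png")[105:245,185:315];cv2.imwrite("pics/top0z.png",cv2.resize(a,None,fx=4.2,fy=4.2,interpolation=cv2.INTER_CUBIC))
a=cv2.imread("pics/side0.png")[150:250,190:310];cv2.imwrite("pics/side0z.png",cv2.resize(a,None,fx=6,fy=6,interpolation=cv2.INTER_CUBIC))
E
```

```text
(no output)
```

View pics/top0z.png

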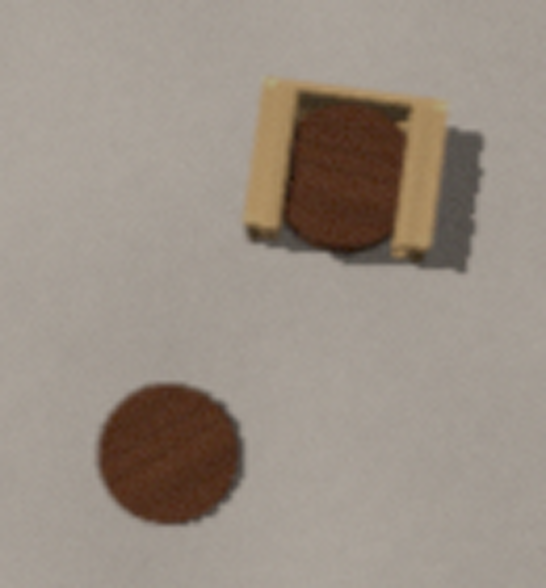

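View pics/side0z.png

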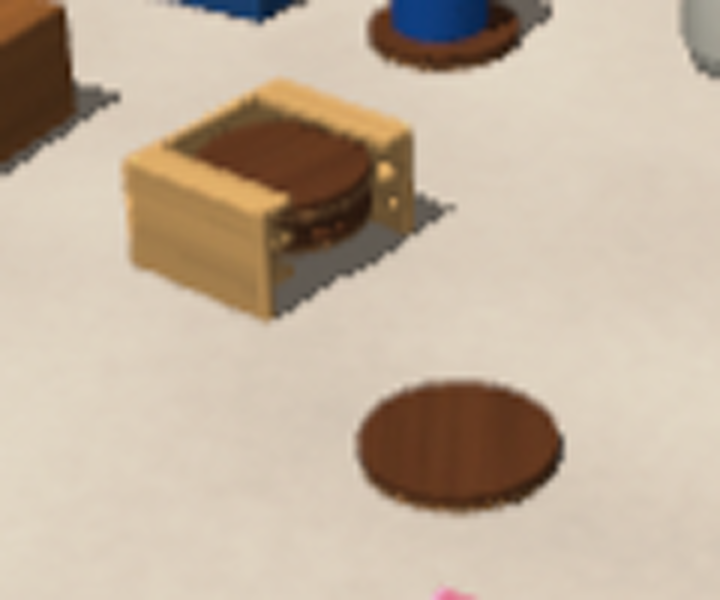

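```bash
python3 - <<'E'
from h import *
for n in ["top","side"]:
    im=cv2.imread(f"pics/{n}0.png");C=cam(n)
    hsv=cv2.cvtColor(im,cv2.COLOR_BGR2HSV)
    m=((hsv[...,0]<14)&(hsv[...,1]>110)&(hsv[...,2]<140)).astype(np.uint8)
    for c in cv2.findContours(m,0,2)[0]:
        if cv2.contourArea(c)>200:
            (x,y),_,_=cv2.fitEllipse(c)
            if (n=="top" and 200<x<300 and 100<y<240) or (n=="side" and 230<x<300 and 160<y<240):
                w=ray(C,c[:,0],11);e=cv2.minEnclosingCircle(w[:,:2].astype(np.float32))
                print(n,x,y,"z=11:",ray(C,(x,y),11)[0],e)
    b=((hsv[...,0]>14)&(hsv[...,0]<24)&(hsv[...,1]>90)&(hsv[...,2]>(150 if n=="top" else 100))).astype(np.uint8)
    for c in cv2.findContours(b,0,2)[0]:
        x,y,w,h=cv2.boundingRect(c)
        if cv2.contourArea(c)>60 and 200<x<300 and 100<y<200:
            W=ray(C,c[:,0],63)[:,:2].astype(np.float32)
            r=cv2.minAreaRect(W);print(n,"rack",x,y,w,h,r,cv2.boxPoints(r).round(1).tolist())
E
```

```text
top 224.72030639648438 212.64169311523438 z=11: [447.4901241  76.8705478  11.       ] ((447.5328674316406, 76.90364837646484), 45.38360595703125)
top 266.89764404296875 146.6368408203125 z=11: [632.409905   -43.78505643  11.        ] ((632.7904663085938, -43.41498565673828), 50.91857147216797)
top rack 244 125 47 39 ((630.598876953125, -42.76091766357422), (117.7648696899414, 94.31576538085938), 81.49784851074219) [[575.2999877929688, -94.0], [668.5, -108.0], [685.9000244140625, 8.5], [592.7000122070312, 22.399999618530273]]
side 266.0177917480469 223.82711791992188 z=11: [443.99835622  84.94561375  11.        ] ((445.57611083984375, 84.60159301757812), 49.606536865234375)
side 239.2408905029297 179.03733825683594 z=11: [651.97029719 -96.80135813  11.        ] ((658.0015258789062, -85.85908508300781), 73.03800201416016)
side rack 210 163 49 40 ((602.7378540039062, -1.574859619140625), (190.5528564453125, 167.0959930419922), 81.10762023925781) [[505.5, -82.80000305175781], [670.5999755859375, -108.5999984741211], [700.0, 79.5999984741211], [534.9000244140625, 105.5]]
```

Coaster is at about (447,78). The rack is at about (631,-43), yaw about -8.5°, with its front facing the robot. Next I'll stage the wrist camera over the rack to refine these.

```bash
cat >> h.py <<'E'
from scipy.spatial.transform import Rotation as Ro
def step(p,yaw):
    o=readout.get_obs();R=o["eef_rot"];t=R.T@(np.array(p)-o["tcp_pos"])/400
    c,s=np.cos(np.radians(yaw)),np.sin(np.radians(yaw))
    G=np.array([[c,s,0],[s,-c,0],[0,0,-1.]])
    w=Ro.from_matrix(R.T@G).as_rotvec()/np.pi
    print(o["time"],"t",t.round(4),"w",w.round(4))
E
python3 -c "
from h import *
step((380,-250,300),8);step((560,-30,300),-8.5)"
```

```text
0.15 t [ 0.6309 -0.3661 -0.1173] w [-0.0003 -0.      0.0831]
0.15 t [ 1.2598 -0.6969 -0.1169] w [-0.0003  0.      0.1748]
```

Call:
move_arm:
  steps:
    - {"tx": 0.63,"ty": -0.366,"tz": -0.117,"wz": 0.083}
    - {"tx": 0.63,"ty": -0.366,"tz": -0.117,"wz": 0.083}
    - {"tx": 0.63,"ty": -0.366,"tz": -0.117,"wz": 0.083}
    - {"tx": 0.63,"ty": -0.366,"tz": -0.117,"wz": 0.083}
    - {"tx": 0.63,"ty": -0.366,"tz": -0.117,"wz": 0.083}
    - {"tx": 0.63,"ty": -0.366,"tz": -0.117,"wz": 0.083}
    - {"tx": 0.63,"ty": -0.366,"tz": -0.117,"wz": 0.083}

```text
invalid input at $.steps[0]: expected keys tx, ty, tz, wx, wy, wz, jaw
```

```bash
python3 -c "
from h import *
o=readout.get_obs();print(o['tcp_pos'],o['qpos'])
step((560,-30,300),-8.5)"
```

```text
[ 204.77684435 -483.23524461  252.87670053] [-1.39341674e+00  3.13317112e-01  1.49824148e+00 -1.54727269e-05
  1.33099995e+00 -2.23401588e-01]
0.15 t [ 1.2598 -0.6969 -0.1169] w [-0.0003  0.      0.1748]
```

Call:
move_arm:
  steps:
    - {"tx": 0.63,"ty": -0.366,"tz": -0.117,"wx": 0,"wy": 0,"wz": 0.083,"jaw": 0.45}
    - {"tx": 0.63,"ty": -0.366,"tz": -0.117,"wx": 0,"wy": 0,"wz": 0.083,"jaw": 0.45}
    - {"tx": 0.63,"ty": -0.366,"tz": -0.117,"wx": 0,"wy": 0,"wz": 0.083,"jaw": 0.45}
    - {"tx": 0.63,"ty": -0.366,"tz": -0.117,"wx": 0,"wy": 0,"wz": 0.083,"jaw": 0.45}
    - {"tx": 0.63,"ty": -0.366,"tz": -0.117,"wx": 0,"wy": 0,"wz": 0.083,"jaw": 0.45}
    - {"tx": 0.63,"ty": -0.366,"tz": -0.117,"wx": 0,"wy": 0,"wz": 0.083,"jaw": 0.45}
    - {"tx": 0.63,"ty": -0.366,"tz": -0.117,"wx": 0,"wy": 0,"wz": 0.083,"jaw": 0.45}

```text
time: 0.85
tcp_pos: [382.0, -246.6, 300.9]
eef_rot: [[0.989, 0.146, 0.002], [0.146, -0.989, 0.0], [0.002, -0.0, -1.0]]
contact_force: [0.8, 0.1, -0.4]
finger_gap: 0.554
```

```bash
python3 -c "
from h import *
o=readout.get_obs();print(o['tcp_pos'],o['qpos'])
step((560,-30,300),-8.5)"
```

```text
[ 381.99235926 -246.56141967  300.8731193 ] [-8.32669773e-01  1.21724486e-01  1.61152942e+00  1.56135011e-03
  1.40755948e+00  5.91846384e-01]
0.85 t [ 0.5191 -0.4709  0.0032] w [-0.0001 -0.0005  0.0937]
```

Call:
move_arm:
  steps:
    - {"tx": 0.519,"ty": -0.471,"tz": 0.003,"wx": 0,"wy": 0,"wz": 0.094,"jaw": 0.45}
    - {"tx": 0.519,"ty": -0.471,"tz": 0.003,"wx": 0,"wy": 0,"wz": 0.094,"jaw": 0.45}
    - {"tx": 0.519,"ty": -0.471,"tz": 0.003,"wx": 0,"wy": 0,"wz": 0.094,"jaw": 0.45}
    - {"tx": 0.519,"ty": -0.471,"tz": 0.003,"wx": 0,"wy": 0,"wz": 0.094,"jaw": 0.45}
    - {"tx": 0.519,"ty": -0.471,"tz": 0.003,"wx": 0,"wy": 0,"wz": 0.094,"jaw": 0.45}
    - {"tx": 0.519,"ty": -0.471,"tz": 0.003,"wx": 0,"wy": 0,"wz": 0.094,"jaw": 0.45}
    - {"tx": 0.519,"ty": -0.471,"tz": 0.003,"wx": 0,"wy": 0,"wz": 0.094,"jaw": 0.45}
    - {"tx": 0.519,"ty": -0.471,"tz": 0.003,"wx": 0,"wy": 0,"wz": 0.094,"jaw": 0.45}

```text
time: 1.65
tcp_pos: [560.0, -29.9, 299.3]
eef_rot: [[0.989, -0.147, 0.0], [-0.147, -0.989, 0.0], [0.0, -0.001, -1.0]]
contact_force: [-0.8, -0.2, 0.0]
finger_gap: 0.551
```

```bash
python3 -c "
from h import *
import pickle
o=readout.get_obs();im=imaging.get_image('wrist');cv2.imwrite('pics/w1.png',im);pickle.dump(o,open('w1.pkl','wb'));print(o['tcp_pos'],o['qvel'],o['finger_gap'])"
```

```text
[560.01911419 -29.88504578 299.26695882] [-0.03965927 -0.02851935  0.02021815 -0.0022786  -0.00116117 -0.00443966] 0.5509902346750173
```

View pics/w1.png

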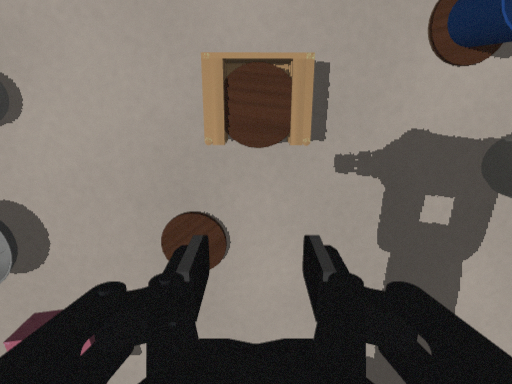

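The wrist view shows the rack spanning (202,52)–(314,145), nearly square to the image. The coaster is at about (194,241), slightly occluded by a finger.

```bash
python3 - <<'E'
from h import *
import pickle
o=pickle.load(open('w1.pkl','rb'));C=cam('wrist',o);im=cv2.imread('pics/w1.png')
hsv=cv2.cvtColor(im,cv2.COLOR_BGR2HSV)
b=((hsv[...,0]>12)&(hsv[...,0]<24)&(hsv[...,1]>100)&(hsv[...,2]>110)).astype(np.uint8); b[170:]=0
rows=range(70,135)
L=np.array([[np.where(b[r])[0].min()-.5,r] for r in rows]);Rr=np.array([[np.where(b[r])[0].max()+.5,r] for r in rows])
WL,WR=ray(C,L,63)[:,:2],ray(C,Rr,63)[:,:2]
for W in(WL,WR):
    l=cv2.fitLine(W.astype(np.float32),cv2.DIST_HUBER,0,.01,.01).ravel()
    print("edge yaw",np.degrees(np.arctan2(l[1]*np.sign(l[0]),abs(l[0]))),l)
# rack axis
F=np.array([[c,np.where(b[:,c])[0].max()+.5] for c in list(range(208,222))+list(range(295,310))])
B=np.array([[c,np.where(b[:,c])[0].min()-.5] for c in range(210,306)])
y=np.radians(-8.5)
for y in np.radians([-8,-8.5,-9]):
    e=np.array([np.cos(y),np.sin(y)]);n=np.array([-e[1],e[0]])
    a=np.median(WL@n),np.median(WR@n);f=np.median(ray(C,F,63)[:,:2]@e);k=np.median(ray(C,B,63)[:,:2]@e)
    ctr=e*(f+k)/2+n*sum(a)/2
    print("yaw",np.degrees(y),"width",a[0]-a[1],"depth",k-f,"centre",ctr, (F@[0,1]).min(),(F@[0,1]).max())
print("Fslope",np.polyfit(*ray(C,F,63)[:,[1,0]].T,1),np.polyfit(*ray(C,B,63)[:,[1,0]].T,1))
m=((hsv[...,0]<14)&(hsv[...,1]>90)&(hsv[...,2]<120)&(hsv[...,2]>25)).astype(np.uint8); m[:200]=0;m[:,240:]=0
for c in cv2.findContours(m,0,1)[0]:
    if cv2.contourArea(c)>800:
        h=cv2.convexHull(c)[:,0]; h=c[:,0]; h=h[(h[:,0]<190)|(h[:,1]<222)]
        W=ray(C,h,11)[:,:2]
        A=np.c_[2*W,np.ones(len(W))];s=np.linalg.lstsq(A,(W**2).sum(1),rcond=None)[0]
        print("coaster",s[:2],"r",np.sqrt(s[2]+s[0]**2+s[1]**2),len(h))
T=cam('top')
print(proj(T,[[447.5,77,11]]))
E
```

```text
edge yaw -8.380001 [ 9.8932326e-01 -1.4573772e-01  6.3555695e+02  1.6735107e+01]
edge yaw -8.45802 [ 9.8912388e-01 -1.4708474e-01  6.2098682e+02 -1.0206927e+02]
yaw -8.0 width 119.67809719229854 depth 96.07178592700825 centre [632.17224175 -43.20287099] 142.5 144.5
yaw -8.5 width 119.6972854300861 depth 95.76714597061402 centre [632.31790715 -43.2732706 ] 142.5 144.5
yaw -9.0 width 119.68113137741506 depth 96.20496036361067 centre [632.09833108 -43.24798559] 142.5 144.5
Fslope [1.54382838e-01 5.90282119e+02] [1.48060260e-01 6.87130505e+02]
coaster [461.81046124  81.22715533] r 36.66713929461798 117
[[224.67388651 212.63879464]]
```

```bash
python3 - <<'E'
from h import *
import pickle
o=pickle.load(open('w1.pkl','rb'));C=cam('wrist',o);im=cv2.imread('pics/w1.png')
hsv=cv2.cvtColor(im,cv2.COLOR_BGR2HSV)
m=((hsv[...,0]<16)&(hsv[...,1]>70)&(hsv[...,2]<130)&(hsv[...,2]>25)).astype(np.uint8)
pts=[]
for r in range(215,262):
    x=np.where(m[r,150:200])[0]
    if len(x)>10: pts.append([150+x.min()-.5,r])
for c in range(175,215):
    y=np.where(m[200:260,c])[0]
    if len(y)>8: pts.append([c,200+y.min()-.5])
W=ray(C,pts,11)[:,:2]
for i in range(5):
    A=np.c_[2*W,np.ones(len(W))];s=np.linalg.lstsq(A,(W**2).sum(1),rcond=None)[0]
    R=np.sqrt(s[2]+s[0]**2+s[1]**2);d=abs(np.hypot(*(W-s[:2]).T)-R);W=W[d<max(1.,2*np.median(d))]
print("coaster",s[:2],"r",R,len(W),d.max())
E
```

```text
coaster [449.16101025  74.88087118] r 48.552914697341606 67 0.9659650968703701
```

```bash
python3 - <<'E'
from h import *
import pickle
o=pickle.load(open('w1.pkl','rb'));C=cam('wrist',o)
for z in (10,14,18,22):
  print(z,proj(C,[o['tcp_pos']+o['eef_rot']@np.array([x,y,z]) for x,y in((11,-23.4),(-11,-23.4),(11,23.4),(-11,23.4))]).round(0).tolist())
a=cv2.imread('pics/w1.png')[215:315,160:350];cv2.imwrite('pics/w1z.png',cv2.resize(cv2.convertScaleAbs(a,alpha=2.5,beta=20),None,fx=4,fy=4))
step((407,135,120),-54.9);step((407,135,45),-54.9)
E
```

```text
10 [[203.0, 241.0], [205.0, 283.0], [305.0, 241.0], [303.0, 283.0]]
14 [[204.0, 237.0], [206.0, 278.0], [304.0, 237.0], [302.0, 278.0]]
18 [[205.0, 233.0], [207.0, 274.0], [303.0, 233.0], [301.0, 274.0]]
22 [[207.0, 230.0], [208.0, 270.0], [301.0, 230.0], [300.0, 270.0]]
1.7 t [-0.4394 -0.3526  0.4489] w [-2.000e-04 -1.000e-04  2.574e-01]
1.7 t [-0.4395 -0.3525  0.6364] w [-2.000e-04 -1.000e-04  2.574e-01]
```

View pics/w1z.png

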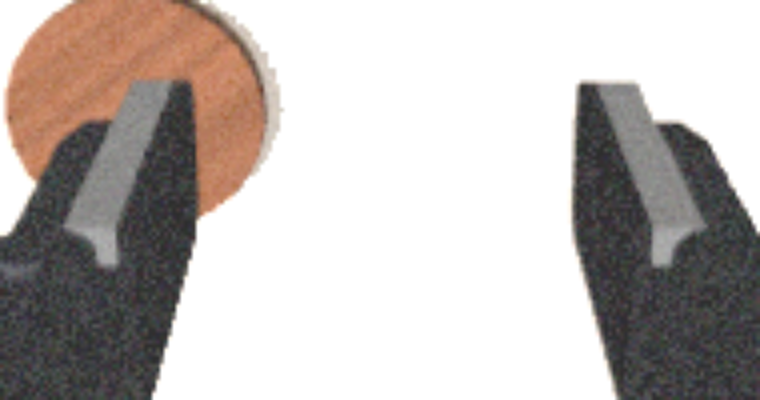

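The fingertips are about 17 mm ahead of the TCP at this opening. I'll move to behind the coaster.

Call:
move_arm:
  steps:
    - {"tx": -0.44,"ty": -0.353,"tz": 0.35,"wx": 0,"wy": 0,"wz": 0.257,"jaw": 0.45}
    - {"tx": -0.44,"ty": -0.353,"tz": 0.35,"wx": 0,"wy": 0,"wz": 0.257,"jaw": 0.45}
    - {"tx": -0.44,"ty": -0.353,"tz": 0.35,"wx": 0,"wy": 0,"wz": 0.257,"jaw": 0.45}
    - {"tx": -0.44,"ty": -0.353,"tz": 0.45,"wx": 0,"wy": 0,"wz": 0.257,"jaw": 0.45}
    - {"tx": -0.44,"ty": -0.353,"tz": 0.45,"wx": 0,"wy": 0,"wz": 0.257,"jaw": 0.45}
    - {"tx": -0.44,"ty": -0.353,"tz": 0.45,"wx": 0,"wy": 0,"wz": 0.257,"jaw": 0.45}
    - {"tx": -0.44,"ty": -0.353,"tz": 0.45,"wx": 0,"wy": 0,"wz": 0.257,"jaw": 0.45}
    - {"tx": -0.44,"ty": -0.353,"tz": 0.45,"wx": 0,"wy": 0,"wz": 0.257,"jaw": 0.45}

```text
time: 2.5
tcp_pos: [407.1, 134.2, 120.1]
eef_rot: [[0.576, -0.817, 0.001], [-0.817, -0.576, 0.0], [0.001, -0.001, -1.0]]
contact_force: [0.1, -0.3, -0.6]
finger_gap: 0.548
```

```bash
python3 -c "
from h import *
print(readout.get_obs()['tcp_pos'])
step((407,135,50),-54.9);step((407,135,21),-54.9)
"
```

```text
[407.12205034 134.24528252 120.09975218]
2.5 t [-0.0018 -0.0006  0.1752] w [-0.0003 -0.0002  0.0004]
2.5 t [-0.0019 -0.0006  0.2477] w [-0.0003 -0.0002  0.0004]
```

Call:
move_arm:
  steps:
    - {"tx": -0.002,"ty": 0,"tz": 0.08,"wx": 0,"wy": 0,"wz": 0,"jaw": 0.45}
    - {"tx": -0.002,"ty": 0,"tz": 0.16,"wx": 0,"wy": 0,"wz": 0,"jaw": 0.45}
    - {"tx": -0.002,"ty": 0,"tz": 0.21,"wx": 0,"wy": 0,"wz": 0,"jaw": 0.45}
    - {"tx": -0.002,"ty": 0,"tz": 0.23,"wx": 0,"wy": 0,"wz": 0,"jaw": 0.45}
    - {"tx": -0.002,"ty": 0,"tz": 0.24,"wx": 0,"wy": 0,"wz": 0,"jaw": 0.45}
    - {"tx": -0.002,"ty": 0,"tz": 0.248,"wx": 0,"wy": 0,"wz": 0,"jaw": 0.45}
    - {"tx": -0.002,"ty": 0,"tz": 0.248,"wx": 0,"wy": 0,"wz": 0,"jaw": 0.45}

```text
time: 3.2
tcp_pos: [407.4, 134.7, 21.5]
eef_rot: [[0.576, -0.818, 0.003], [-0.818, -0.576, 0.0], [0.001, -0.002, -1.0]]
contact_force: [-0.1, 1.2, -0.6]
finger_gap: 0.548
```

```bash
python3 -c "
from h import *
cv2.imwrite('pics/w2.png',imaging.get_image('wrist'));s=imaging.get_image('side')[170:260,210:330];cv2.imwrite('pics/s2.png',cv2.resize(s,None,fx=6,fy=6,interpolation=2))
print(readout.get_obs()['tcp_pos'])
"
```

```text
[407.25680175 134.87688177  21.53661142]
```

View pics/w2.png

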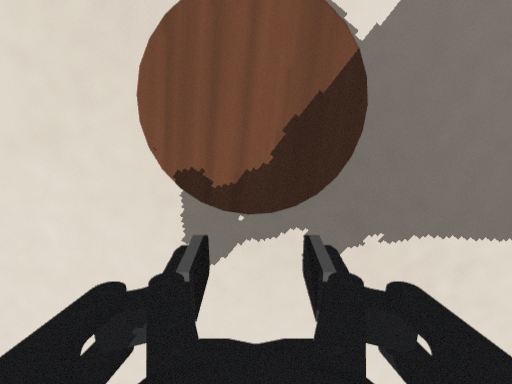

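View pics/s2.png

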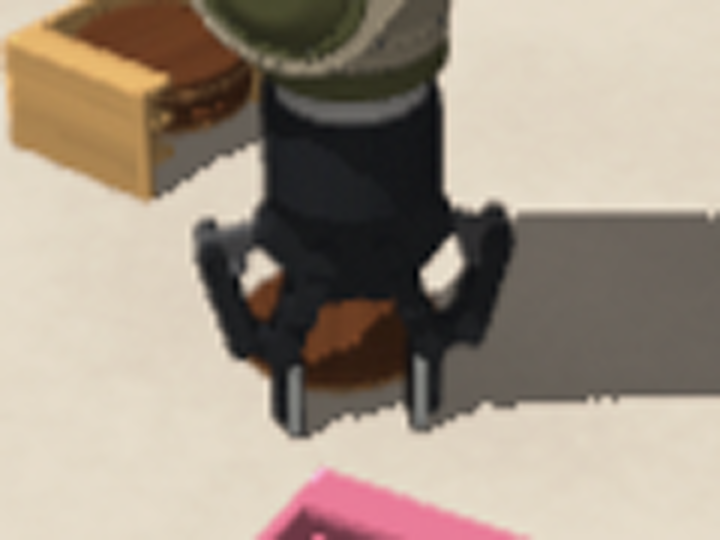

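The coaster sits centred ahead of the fingers at about (252,100), and the tips are just above the table. Starting push one.

Call:
move_arm:
  steps:
    - {"tx": 0.012,"ty": 0,"tz": 0.0025,"wx": 0,"wy": 0,"wz": 0,"jaw": 0.45}
    - {"tx": 0.025,"ty": 0,"tz": 0.0025,"wx": 0,"wy": 0,"wz": 0,"jaw": 0.45}
    - {"tx": 0.036,"ty": 0,"tz": 0.0025,"wx": 0,"wy": 0,"wz": 0,"jaw": 0.45}
    - {"tx": 0.046,"ty": 0,"tz": 0.0025,"wx": 0,"wy": 0,"wz": 0,"jaw": 0.45}
    - {"tx": 0.058,"ty": 0,"tz": 0.0025,"wx": 0,"wy": 0,"wz": 0,"jaw": 0.45}
    - {"tx": 0.07,"ty": 0,"tz": 0.0025,"wx": 0,"wy": 0,"wz": 0,"jaw": 0.45}
    - {"tx": 0.08,"ty": 0,"tz": 0.0025,"wx": 0,"wy": 0,"wz": 0,"jaw": 0.45}
    - {"tx": 0.09,"ty": 0,"tz": 0.0025,"wx": 0,"wy": 0,"wz": 0,"jaw": 0.45}

```text
time: 4.1
tcp_pos: [428.1, 105.2, 20.6]
eef_rot: [[0.576, -0.817, 0.002], [-0.817, -0.576, 0.0], [0.001, -0.002, -1.0]]
contact_force: [-1.1, 0.8, 0.6]
finger_gap: 0.551
```

```bash
python3 -c "
from h import *
cv2.imwrite('pics/w3.png',imaging.get_image('wrist'))
print(readout.get_obs()['tcp_pos'],readout.get_obs()['contact_force'])
"
```

```text
[428.53052955 104.81744846  20.60796763] [ 0.27986955  0.41631528 -0.7983335 ]
```

View pics/w3.png

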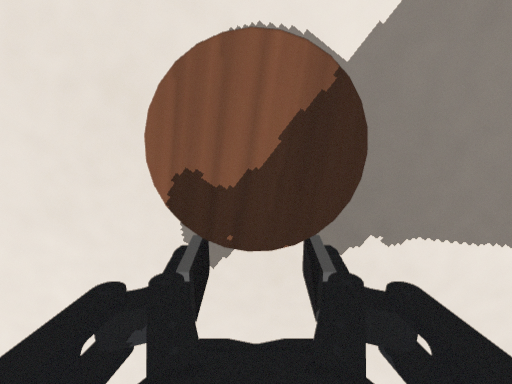

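The coaster is cradled between the tips, centred at (256,138). Continuing.

Call:
move_arm:
  steps:
    - {"tx": 0.015,"ty": 0,"tz": 0,"wx": 0,"wy": 0,"wz": 0,"jaw": 0.45}
    - {"tx": 0.03,"ty": 0,"tz": 0,"wx": 0,"wy": 0,"wz": 0,"jaw": 0.45}
    - {"tx": 0.045,"ty": 0,"tz": 0,"wx": 0,"wy": 0,"wz": 0,"jaw": 0.45}
    - {"tx": 0.06,"ty": 0,"tz": 0,"wx": 0,"wy": 0,"wz": 0,"jaw": 0.45}
    - {"tx": 0.075,"ty": 0,"tz": 0,"wx": 0,"wy": 0,"wz": 0,"jaw": 0.45}
    - {"tx": 0.09,"ty": 0,"tz": 0,"wx": 0,"wy": 0,"wz": 0,"jaw": 0.45}
    - {"tx": 0.105,"ty": 0,"tz": 0,"wx": 0,"wy": 0,"wz": 0,"jaw": 0.45}
    - {"tx": 0.12,"ty": 0,"tz": 0,"wx": 0,"wy": 0,"wz": 0,"jaw": 0.45}

```text
time: 4.95
tcp_pos: [456.5, 65.2, 20.7]
eef_rot: [[0.576, -0.818, 0.003], [-0.818, -0.576, 0.0], [0.002, -0.002, -1.0]]
contact_force: [-0.4, 0.6, -0.0]
finger_gap: 0.548
```

```bash
python3 -c "
from h import *
step((490.6,16.1,20.6),-54.9)
"
```

```text
4.95 t [0.1494 0.0009 0.0004] w [-0.0008 -0.0005  0.0003]
```

Call:
move_arm:
  steps:
    - {"tx": 0.02,"ty": 0,"tz": 0,"wx": 0,"wy": 0,"wz": 0,"jaw": 0.45}
    - {"tx": 0.04,"ty": 0,"tz": 0,"wx": 0,"wy": 0,"wz": 0,"jaw": 0.45}
    - {"tx": 0.06,"ty": 0,"tz": 0,"wx": 0,"wy": 0,"wz": 0,"jaw": 0.45}
    - {"tx": 0.08,"ty": 0,"tz": 0,"wx": 0,"wy": 0,"wz": 0,"jaw": 0.45}
    - {"tx": 0.1,"ty": 0,"tz": 0,"wx": 0,"wy": 0,"wz": 0,"jaw": 0.45}
    - {"tx": 0.12,"ty": 0,"tz": 0,"wx": 0,"wy": 0,"wz": 0,"jaw": 0.45}
    - {"tx": 0.138,"ty": 0,"tz": 0,"wx": 0,"wy": 0,"wz": 0,"jaw": 0.45}
    - {"tx": 0.149,"ty": 0,"tz": 0,"wx": 0,"wy": 0,"wz": 0,"jaw": 0.45}

```text
time: 5.75
tcp_pos: [491.2, 15.8, 20.8]
eef_rot: [[0.576, -0.818, 0.003], [-0.818, -0.576, -0.0], [0.002, -0.002, -1.0]]
contact_force: [-0.4, 0.5, 0.2]
finger_gap: 0.55
```

```bash
cat >> h.py <<'E'
def circ(im,C,z=11,roi=None):
    hsv=cv2.cvtColor(im,cv2.COLOR_BGR2HSV)
    m=((hsv[...,0]<18)&(hsv[...,1]>70)&(hsv[...,2]<150)&(hsv[...,2]>25)).astype(np.uint8)
    if roi: 
        k=np.zeros_like(m);k[roi[1]:roi[3],roi[0]:roi[2]]=1;m*=k
    m=cv2.morphologyEx(m,cv2.MORPH_OPEN,np.ones((5,5)))
    c=max(cv2.findContours(m,0,1)[0],key=cv2.contourArea)[:,0]
    W=ray(C,c,z)[:,:2]
    for i in range(12):
        s=np.linalg.lstsq(np.c_[2*W,np.ones(len(W))],(W**2).sum(1),rcond=None)[0]
        R=np.sqrt(s[2]+s[0]**2+s[1]**2);d=abs(np.hypot(*(W-s[:2]).T)-R);W=W[d<max(.8,3*np.median(d))]
    return s[:2],R,len(W)
E
python3 -c "
from h import *
o=readout.get_obs();im=imaging.get_image('wrist');cv2.imwrite('pics/w4.png',im);C=cam('wrist',o)
print(o['tcp_pos'],circ(im,C),o['eef_rot'].T@0 if 0 else '')
# back off 25mm then up to 100
R=o['eef_rot'];b=o['tcp_pos']-R[:,0]*20
step((*b[:2],21),-54.9);
"
```

```text
[491.21529145  15.81002839  20.78326439] (array([521.31691947, -27.88766038]), np.float64(46.03860053330345), 632) 
5.8 t [-0.0509  0.0001 -0.0005] w [-0.0009 -0.0007  0.0001]
```

View pics/w4.png

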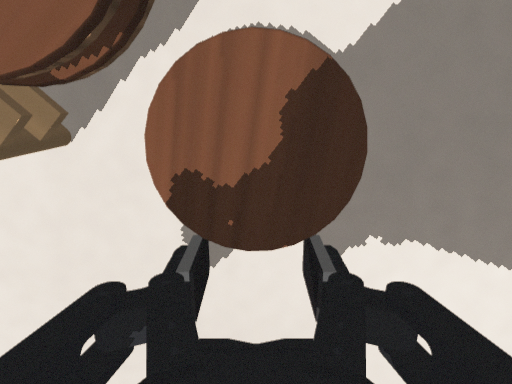

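The coaster is at (521,-28), 1 mm off the rack's axis. Back off, lift, and swing round behind it on the axis.

Call:
move_arm:
  steps:
    - {"tx": -0.025,"ty": 0,"tz": 0,"wx": 0,"wy": 0,"wz": 0,"jaw": 0.45}
    - {"tx": -0.051,"ty": 0,"tz": 0,"wx": 0,"wy": 0,"wz": 0,"jaw": 0.45}
    - {"tx": -0.07,"ty": 0,"tz": -0.05,"wx": 0,"wy": 0,"wz": 0,"jaw": 0.45}
    - {"tx": -0.07,"ty": 0,"tz": -0.15,"wx": 0,"wy": 0,"wz": 0,"jaw": 0.45}
    - {"tx": -0.07,"ty": 0,"tz": -0.25,"wx": 0,"wy": 0,"wz": 0,"jaw": 0.45}

```text
time: 6.3
tcp_pos: [473.7, 39.7, 121.7]
eef_rot: [[0.576, -0.817, 0.002], [-0.817, -0.576, 0.0], [0.001, -0.001, -1.0]]
contact_force: [0.7, -0.4, -0.5]
finger_gap: 0.55
```

```bash
python3 -c "
from h import *
step((449.5,-16.1,120),-8.45)
"
```

```text
6.3 t [0.0791 0.1299 0.004 ] w [-0.0003 -0.0004 -0.2575]
```

Call:
move_arm:
  steps:
    - {"tx": 0.079,"ty": 0.13,"tz": 0.004,"wx": 0,"wy": 0,"wz": -0.257,"jaw": 0.45}
    - {"tx": 0.079,"ty": 0.13,"tz": 0.004,"wx": 0,"wy": 0,"wz": -0.257,"jaw": 0.45}
    - {"tx": 0.079,"ty": 0.13,"tz": 0.004,"wx": 0,"wy": 0,"wz": -0.257,"jaw": 0.45}
    - {"tx": 0.079,"ty": 0.13,"tz": 0.004,"wx": 0,"wy": 0,"wz": -0.257,"jaw": 0.45}
    - {"tx": 0.079,"ty": 0.13,"tz": 0.004,"wx": 0,"wy": 0,"wz": -0.257,"jaw": 0.45}
    - {"tx": 0.079,"ty": 0.13,"tz": 0.004,"wx": 0,"wy": 0,"wz": -0.257,"jaw": 0.45}
    - {"tx": 0.079,"ty": 0.13,"tz": 0.004,"wx": 0,"wy": 0,"wz": -0.257,"jaw": 0.45}
    - {"tx": 0.079,"ty": 0.13,"tz": 0.004,"wx": 0,"wy": 0,"wz": -0.257,"jaw": 0.45}

```text
time: 7.1
tcp_pos: [449.0, -15.5, 119.9]
eef_rot: [[0.989, -0.15, 0.001], [-0.15, -0.989, 0.0], [0.001, -0.0, -1.0]]
contact_force: [0.9, -0.5, 0.2]
finger_gap: 0.551
```

```bash
python3 -c "
from h import *
o=readout.get_obs();im=imaging.get_image('wrist');cv2.imwrite('pics/w5.png',im);C=cam('wrist',o)
print(o['tcp_pos'],circ(im,C,roi=(0,100,512,384)))
step((449.5,-16.1,21),-8.45)
"
```

```text
[449.03392254 -15.45606615 119.94993489] (array([521.3669848 , -28.09333241]), np.float64(46.233103612016954), 179)
7.15 t [0.0007 0.0012 0.2475] w [-0.0001 -0.0004 -0.001 ]
```

View pics/w5.png

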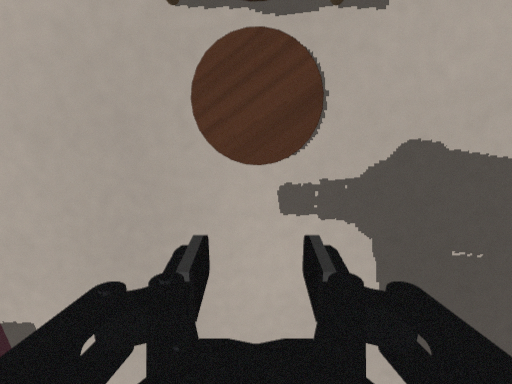

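The coaster is at (258,95). The wall ends show at (173,0) and (338,0), so their midpoint is about 255 and the coaster is aligned. Descending.

Call:
move_arm:
  steps:
    - {"tx": 0.001,"ty": 0.001,"tz": 0.08,"wx": 0,"wy": 0,"wz": -0.001,"jaw": 0.45}
    - {"tx": 0.001,"ty": 0.001,"tz": 0.16,"wx": 0,"wy": 0,"wz": -0.001,"jaw": 0.45}
    - {"tx": 0.001,"ty": 0.001,"tz": 0.21,"wx": 0,"wy": 0,"wz": -0.001,"jaw": 0.45}
    - {"tx": 0.001,"ty": 0.001,"tz": 0.23,"wx": 0,"wy": 0,"wz": -0.001,"jaw": 0.45}
    - {"tx": 0.001,"ty": 0.001,"tz": 0.243,"wx": 0,"wy": 0,"wz": -0.001,"jaw": 0.45}
    - {"tx": 0.001,"ty": 0.001,"tz": 0.249,"wx": 0,"wy": 0,"wz": -0.001,"jaw": 0.45}
    - {"tx": 0.001,"ty": 0.001,"tz": 0.249,"wx": 0,"wy": 0,"wz": -0.001,"jaw": 0.45}

```text
time: 7.85
tcp_pos: [449.9, -16.1, 20.9]
eef_rot: [[0.989, -0.147, 0.002], [-0.147, -0.989, -0.0], [0.002, -0.0, -1.0]]
contact_force: [0.4, 0.0, -1.2]
finger_gap: 0.548
```

```bash
python3 -c "
from h import *
o=readout.get_obs();print(o['tcp_pos'])
e=np.array([.9891,-.1469]);h=np.array([609.7,-39.9])
for k in (142.3,97,75,52.5): step((*(h-k*e),20.6),-8.45)
"
```

```text
[449.93763512 -16.06427952  20.85682018]
7.85 t [0.0481 0.0003 0.0008] w [-0.0001 -0.0007 -0.0001]
7.85 t [0.1613 0.0002 0.001 ] w [-0.0001 -0.0007 -0.0001]
7.85 t [2.163e-01 2.000e-04 1.100e-03] w [-0.0001 -0.0007 -0.0001]
7.85 t [2.726e-01 2.000e-04 1.300e-03] w [-0.0001 -0.0007 -0.0001]
```

Call:
move_arm:
  steps:
    - {"tx": 0.015,"ty": 0,"tz": 0.0005,"wx": 0,"wy": 0,"wz": 0,"jaw": 0.45}
    - {"tx": 0.03,"ty": 0,"tz": 0.0005,"wx": 0,"wy": 0,"wz": 0,"jaw": 0.45}
    - {"tx": 0.042,"ty": 0,"tz": 0.0005,"wx": 0,"wy": 0,"wz": 0,"jaw": 0.45}
    - {"tx": 0.052,"ty": 0,"tz": 0.0005,"wx": 0,"wy": 0,"wz": 0,"jaw": 0.45}
    - {"tx": 0.065,"ty": 0,"tz": 0.0005,"wx": 0,"wy": 0,"wz": 0,"jaw": 0.45}
    - {"tx": 0.08,"ty": 0,"tz": 0.0005,"wx": 0,"wy": 0,"wz": 0,"jaw": 0.45}
    - {"tx": 0.09,"ty": 0,"tz": 0.0005,"wx": 0,"wy": 0,"wz": 0,"jaw": 0.45}
    - {"tx": 0.095,"ty": 0,"tz": 0.0005,"wx": 0,"wy": 0,"wz": 0,"jaw": 0.45}

```text
time: 8.65
tcp_pos: [487.9, -21.7, 20.7]
eef_rot: [[0.989, -0.147, 0.002], [-0.147, -0.989, -0.0], [0.002, -0.0, -1.0]]
contact_force: [-1.5, 0.3, 0.5]
finger_gap: 0.55
```

```bash
python3 -c "
from h import *
o=readout.get_obs();im=imaging.get_image('wrist');cv2.imwrite('pics/w6.png',im);C=cam('wrist',o)
print(o['tcp_pos'],o['contact_force'],circ(im,C,roi=(0,100,512,384)))
e=np.array([.9891,-.1469]);h=np.array([609.7,-39.9])
for k in (75,52.5): step((*(h-k*e),20.6),-8.45)
"
```

```text
[487.90926984 -21.73058689  20.7022489 ] [-1.54474998  0.26352404  0.48525748] (array([539.5566352 , -30.21959481]), np.float64(46.06336317464625), 399)
8.7 t [1.201e-01 1.000e-04 7.000e-04] w [-0.0001 -0.0008 -0.0001]
8.7 t [1.763e-01 1.000e-04 8.000e-04] w [-0.0001 -0.0008 -0.0001]
```

View pics/w6.png

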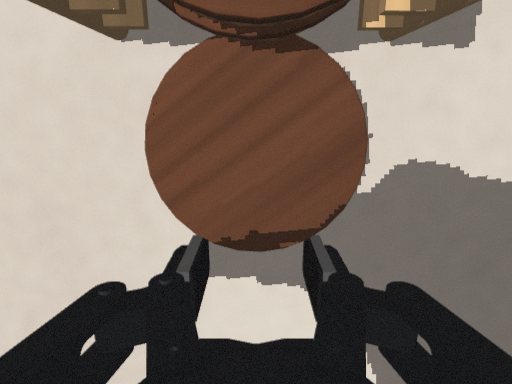

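```bash
python3 -c "
from h import *
o=readout.get_obs();C=cam('wrist',o)
R=o['eef_rot'];t=o['tcp_pos']
for uv in ((148,28),(360,28)): print([(R.T@(ray(C,uv,z)[0]-t)).round(1).tolist() for z in(0,18)])
for p in ((539.5566352 , -30.21959481,11),): print(R.T@(np.array(p)-t))
im=cv2.imread('pics/w6.png')[0:60,100:410];cv2.imwrite('pics/w6z.png',cv2.resize(im,None,fx=2.5,fy=5,interpolation=2))
"
```

```text
[[100.6, -43.2, 21.0], [97.0, -37.6, 3.0]]
[[100.7, 43.3, 21.0], [97.0, 37.9, 3.0]]
[52.20627638  0.78960596  9.87803742]
```

View pics/w6z.png

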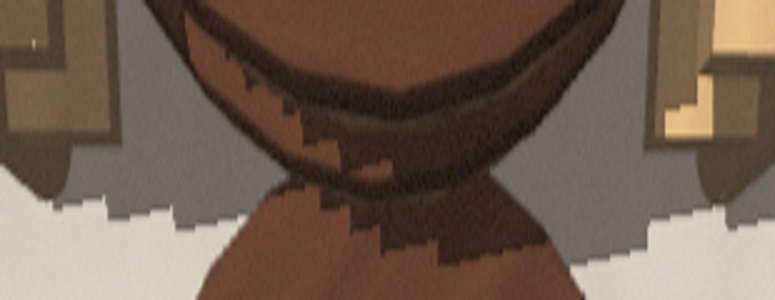

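The ledges sit symmetrically about the tool's axis, at ±38 mm at ledge height, and the coaster is within about 1 mm of centre. Pushing in.

Call:
move_arm:
  steps:
    - {"tx": 0.014,"ty": 0,"tz": 0,"wx": 0,"wy": 0,"wz": 0,"jaw": 0.45}
    - {"tx": 0.028,"ty": 0,"tz": 0,"wx": 0,"wy": 0,"wz": 0,"jaw": 0.45}
    - {"tx": 0.042,"ty": 0,"tz": 0,"wx": 0,"wy": 0,"wz": 0,"jaw": 0.45}
    - {"tx": 0.056,"ty": 0,"tz": 0,"wx": 0,"wy": 0,"wz": 0,"jaw": 0.45}
    - {"tx": 0.07,"ty": 0,"tz": 0,"wx": 0,"wy": 0,"wz": 0,"jaw": 0.45}
    - {"tx": 0.084,"ty": 0,"tz": 0,"wx": 0,"wy": 0,"wz": 0,"jaw": 0.45}
    - {"tx": 0.098,"ty": 0,"tz": 0,"wx": 0,"wy": 0,"wz": 0,"jaw": 0.45}
    - {"tx": 0.11,"ty": 0,"tz": 0,"wx": 0,"wy": 0,"wz": 0,"jaw": 0.45}

```text
time: 9.5
tcp_pos: [532.0, -28.3, 20.8]
eef_rot: [[0.989, -0.147, 0.003], [-0.147, -0.989, -0.0], [0.003, -0.0, -1.0]]
contact_force: [-0.3, 0.1, -0.2]
finger_gap: 0.545
```

```bash
python3 -c "
from h import *
o=readout.get_obs();im=imaging.get_image('wrist');cv2.imwrite('pics/w7.png',im);C=cam('wrist',o)
print(o['tcp_pos'],o['contact_force'],circ(im,C,roi=(0,130,512,384)))
e=np.array([.9891,-.1469]);h=np.array([609.7,-39.9])
for k in (60,52.5): step((*(h-k*e),20.6),-8.45)
"
```

```text
[532.04255232 -28.29351239  20.83343344] [-0.25970727  0.09809382 -0.2482404 ] (array([585.82749419, -36.14725669]), np.float64(47.874678966830686), 206)
9.55 t [ 0.0449 -0.0001  0.001 ] w [-0.0001 -0.0011 -0.0001]
9.55 t [ 0.0636 -0.0001  0.001 ] w [-0.0001 -0.0011 -0.0001]
```

View pics/w7.png

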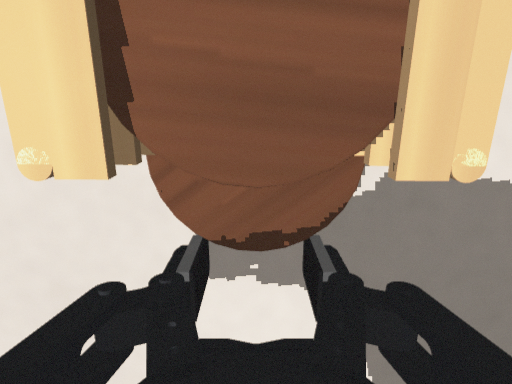

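Call:
move_arm:
  steps:
    - {"tx": 0.012,"ty": 0,"tz": 0.001,"wx": 0,"wy": 0,"wz": 0,"jaw": 0.45}
    - {"tx": 0.024,"ty": 0,"tz": 0.001,"wx": 0,"wy": 0,"wz": 0,"jaw": 0.45}
    - {"tx": 0.034,"ty": 0,"tz": 0.001,"wx": 0,"wy": 0,"wz": 0,"jaw": 0.45}
    - {"tx": 0.042,"ty": 0,"tz": 0.001,"wx": 0,"wy": 0,"wz": 0,"jaw": 0.45}
    - {"tx": 0.049,"ty": 0,"tz": 0.001,"wx": 0,"wy": 0,"wz": 0,"jaw": 0.45}
    - {"tx": 0.053,"ty": 0,"tz": 0.001,"wx": 0,"wy": 0,"wz": 0,"jaw": 0.45}
    - {"tx": 0.056,"ty": 0,"tz": 0.001,"wx": 0,"wy": 0,"wz": 0,"jaw": 0.45}
    - {"tx": 0.058,"ty": 0,"tz": 0.001,"wx": 0,"wy": 0,"wz": 0,"jaw": 0.45}

```text
time: 10.35
tcp_pos: [555.6, -31.9, 20.6]
eef_rot: [[0.989, -0.147, 0.003], [-0.147, -0.989, -0.0], [0.003, -0.0, -1.0]]
contact_force: [-0.4, 0.5, -0.1]
finger_gap: 0.552
```

Call:
move_arm:
  steps:
    - {"tx": 0.002,"ty": 0,"tz": 0,"wx": 0,"wy": 0,"wz": 0,"jaw": 0.45}
    - {"tx": 0.004,"ty": 0,"tz": 0,"wx": 0,"wy": 0,"wz": 0,"jaw": 0.45}

```text
time: 10.55
tcp_pos: [557.2, -32.1, 20.6]
eef_rot: [[0.989, -0.147, 0.003], [-0.147, -0.989, -0.0], [0.003, -0.0, -1.0]]
contact_force: [-0.6, 0.5, 0.2]
finger_gap: 0.551
```

```bash
python3 -c "
from h import *
o=readout.get_obs();print(o['tcp_pos'],o['contact_force'])
e=np.array([.9891,-.1469]);h=np.array([609.7,-39.9])
for k in (52.5,): step((*(h-k*e),20.6),-8.45)
"
```

```text
[557.17863424 -32.13991679  20.61682132] [-0.55088323  0.49421748  0.22852327]
10.55 t [ 0.0015 -0.0001  0.    ] w [-0.0001 -0.0011 -0.0001]
```

Call:
move_arm:
  steps:
    - {"tx": 0.0015,"ty": 0,"tz": 0,"wx": 0,"wy": 0,"wz": 0,"jaw": 0.45}
    - {"tx": 0.003,"ty": 0,"tz": 0,"wx": 0,"wy": 0,"wz": 0,"jaw": 0.45}

```text
time: 10.75
tcp_pos: [558.4, -32.3, 20.6]
eef_rot: [[0.989, -0.147, 0.003], [-0.147, -0.989, -0.0], [0.003, -0.0, -1.0]]
contact_force: [-1.4, 0.5, 0.7]
finger_gap: 0.549
```

Call:
move_arm:
  steps:
    - {"tx": 0.0015,"ty": 0,"tz": 0,"wx": 0,"wy": 0,"wz": 0,"jaw": 0.45}
    - {"tx": 0.003,"ty": 0,"tz": 0,"wx": 0,"wy": 0,"wz": 0,"jaw": 0.45}

```text
time: 10.95
tcp_pos: [558.9, -32.3, 20.5]
eef_rot: [[0.989, -0.147, 0.001], [-0.147, -0.989, 0.0], [0.001, -0.0, -1.0]]
contact_force: [-6.9, 0.5, 4.2]
finger_gap: 0.549
```

The force has risen to about 7 N with the motion stalling, so the coaster is against the stop. Checking the picture before nudging once more.

Call:
move_arm:
  steps:
    - {"tx": 0.002,"ty": 0,"tz": 0,"wx": 0,"wy": 0,"wz": 0,"jaw": 0.45}
    - {"tx": 0.003,"ty": 0,"tz": 0,"wx": 0,"wy": 0,"wz": 0,"jaw": 0.45}

```text
time: 11.15
tcp_pos: [559.0, -32.3, 20.4]
eef_rot: [[0.989, -0.147, -0.002], [-0.147, -0.989, 0.001], [-0.002, -0.0, -1.0]]
contact_force: [-8.4, 0.9, 6.0]
finger_gap: 0.55
```

```bash
python3 -c "
from h import *
o=readout.get_obs();im=imaging.get_image('wrist');cv2.imwrite('pics/w8.png',im)
s=imaging.get_image('side')[150:230,190:290];cv2.imwrite('pics/s8.png',cv2.resize(s,None,fx=7,fy=7,interpolation=2))
print(o['tcp_pos'],o['contact_force'])
"
```

```text
[559.02232618 -32.30764597  20.37023278] [-8.37393414  0.89020596  6.00410572]
```

View pics/w8.png

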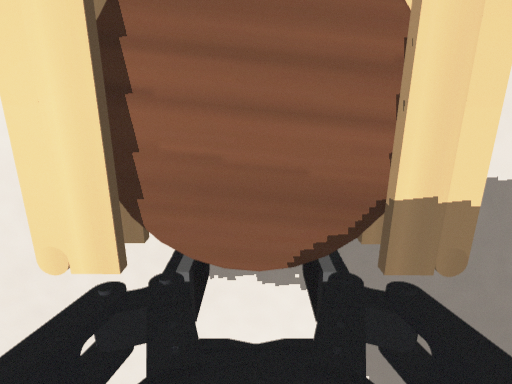

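View pics/s8.png

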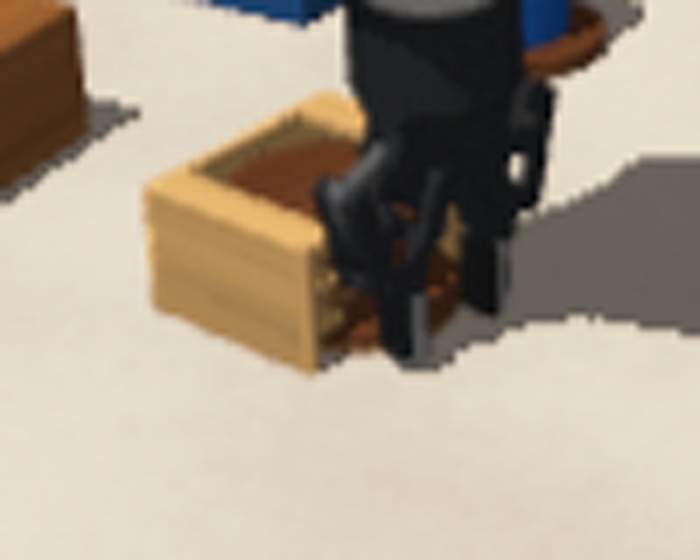

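Contact at 8 N. Backing straight off, then lifting to inspect.

Call:
move_arm:
  steps:
    - {"tx": -0.005,"ty": 0,"tz": 0,"wx": 0,"wy": 0,"wz": 0,"jaw": 0.45}
    - {"tx": -0.03,"ty": 0,"tz": 0,"wx": 0,"wy": 0,"wz": 0,"jaw": 0.45}
    - {"tx": -0.1,"ty": 0,"tz": 0,"wx": 0,"wy": 0,"wz": 0,"jaw": 0.45}
    - {"tx": -0.2,"ty": 0,"tz": -0.05,"wx": 0,"wy": 0,"wz": 0,"jaw": 0.45}
    - {"tx": -0.3,"ty": 0,"tz": -0.12,"wx": 0,"wy": 0,"wz": 0,"jaw": 0.45}
    - {"tx": -0.3,"ty": 0,"tz": -0.22,"wx": 0,"wy": 0,"wz": 0,"jaw": 0.45}
    - {"tx": -0.3,"ty": 0,"tz": -0.22,"wx": 0,"wy": 0,"wz": 0,"jaw": 0.45}

```text
time: 11.95
tcp_pos: [442.3, -15.2, 112.7]
eef_rot: [[0.989, -0.147, 0.007], [-0.147, -0.989, -0.002], [0.007, 0.001, -1.0]]
contact_force: [0.8, 0.1, -1.0]
finger_gap: 0.548
```

```bash
python3 -c "
from h import *
import pickle
o=readout.get_obs();im=imaging.get_image('wrist');cv2.imwrite('pics/w9.png',im);pickle.dump(o,open('w9.pkl','wb'))
s=imaging.get_image('side');cv2.imwrite('pics/side9.png',s);s=s[150:230,190:290];cv2.imwrite('pics/s9.png',cv2.resize(s,None,fx=7,fy=7,interpolation=2))
s=imaging.get_image('top');cv2.imwrite('pics/top9.png',s)
print(o['tcp_pos'],o['contact_force'])
"
```

```text
[442.27376043 -15.22662099 112.7204534 ] [ 0.83910635  0.09127953 -0.96973633]
```

View pics/w9.png

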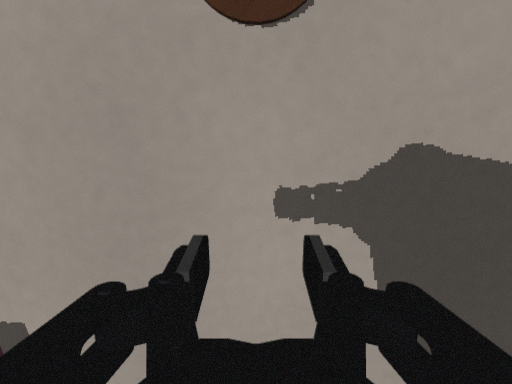

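View pics/s9.png

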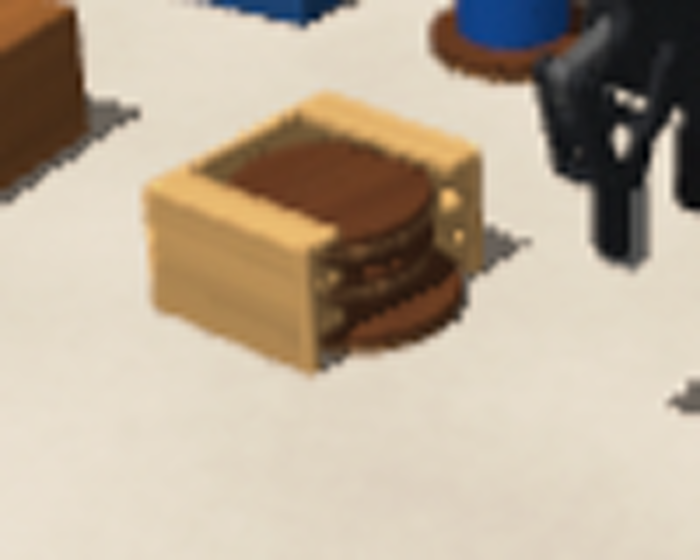

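View pics/top9.png

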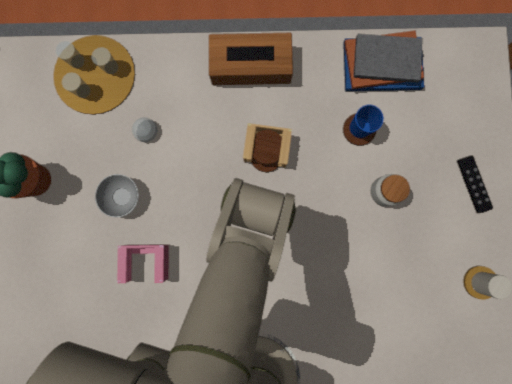

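The coaster lies flat under the two rack coasters. I'll return to the first viewing pose to compare directly and measure.

```bash
python3 -c "
from h import *
step((560,-30,300),-8.5)"
```

```text
12.1 t [ 0.2998 -0.0064 -0.4794] w [-0.0001  0.0004  0.0003]
```

Call:
move_arm:
  steps:
    - {"tx": 0,"ty": -0.006,"tz": -0.1,"wx": 0,"wy": 0,"wz": 0,"jaw": 0.45}
    - {"tx": 0,"ty": -0.006,"tz": -0.25,"wx": 0,"wy": 0,"wz": 0,"jaw": 0.45}
    - {"tx": 0.3,"ty": -0.006,"tz": -0.48,"wx": 0,"wy": 0,"wz": 0,"jaw": 0.45}
    - {"tx": 0.3,"ty": -0.006,"tz": -0.48,"wx": 0,"wy": 0,"wz": 0,"jaw": 0.45}
    - {"tx": 0.3,"ty": -0.006,"tz": -0.48,"wx": 0,"wy": 0,"wz": 0,"jaw": 0.45}
    - {"tx": 0.3,"ty": -0.006,"tz": -0.48,"wx": 0,"wy": 0,"wz": 0,"jaw": 0.45}
    - {"tx": 0.3,"ty": -0.006,"tz": -0.48,"wx": 0,"wy": 0,"wz": 0,"jaw": 0.45}
    - {"tx": 0.3,"ty": -0.006,"tz": -0.48,"wx": 0,"wy": 0,"wz": 0,"jaw": 0.45}

```text
time: 12.9
tcp_pos: [559.2, -30.0, 298.1]
eef_rot: [[0.989, -0.147, -0.005], [-0.147, -0.989, 0.001], [-0.005, -0.001, -1.0]]
contact_force: [-0.3, 0.2, -0.5]
finger_gap: 0.551
```

```bash
python3 -c "
from h import *
o=readout.get_obs();im=imaging.get_image('wrist');cv2.imwrite('pics/w10.png',im);C=cam('wrist',o)
print(o['tcp_pos'])
a=cv2.imread('pics/w1.png')
z=np.hstack([cv2.resize(x[40:180,190:330],None,fx=2.8,fy=2.8,interpolation=2) for x in(a,im)]);cv2.imwrite('pics/w10z.png',z)
e=np.array([.9891,-.1469]);n=-np.array([e[1],-e[0]]);h=np.array([609.7,-39.9])
print('predicted front px',proj(C,[[*(h-47.5*e),11],[*(h-47.5*e),0]]))
hsv=cv2.cvtColor(im,cv2.COLOR_BGR2HSV);m=((hsv[...,0]<18)&(hsv[...,1]>70)&(hsv[...,2]<150)&(hsv[...,2]>25)).astype(np.uint8);m[185:]=0
P=np.array([[c,np.where(m[:,c])[0].max()+.5] for c in range(238,279)])
W=ray(C,P,11)[:,:2];s=W-h;u,v=s@e,s@np.array([.1469,.9891])
from scipy.optimize import least_squares
r=least_squares(lambda q:np.hypot(u-q[0],v-q[1])-47.5,[0,0],loss='soft_l1');print('coaster offset from home (x,y)',r.x,'rms',np.sqrt(np.mean(r.fun**2)))
"
```

```text
[559.24972486 -29.98645993 298.05660753]
predicted front px [[256.94585206 153.9196095 ]
 [256.91705202 152.55139349]]
coaster offset from home (x,y) [ 1.0267378  -0.99710947] rms 0.41807425185175434
```

View pics/w10z.png

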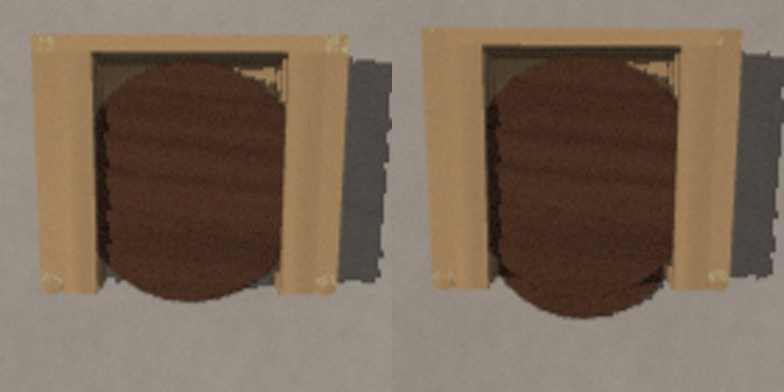

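```bash
python3 -c "
from h import *
from rig import robot
a=cv2.imread('pics/side0.png');b=imaging.get_image('side')
z=np.hstack([cv2.resize(x[155:215,200:270],None,fx=5.5,fy=5.5,interpolation=2) for x in(a,b)]);cv2.imwrite('pics/s11.png',z)
print(readout.get_obs()['time'],readout.get_obs()['contact_force'])
"
```

```text
13.0 [-0.94888539 -0.19305905  0.97505214]
```

View pics/s11.png

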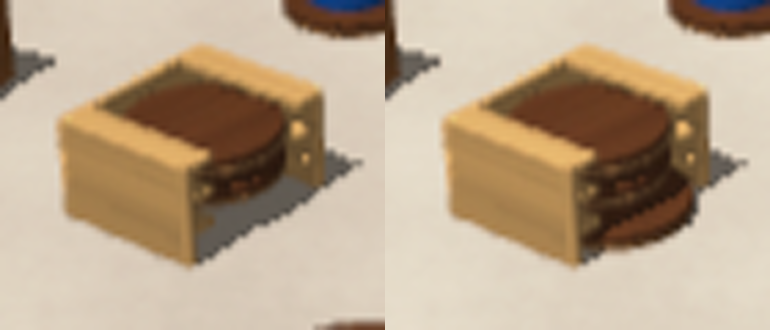

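The before and after side views match for the rack, both upper coasters and the cup. The stray coaster lies flat in the bottom bay. Handing in.

```bash
python3 -c "
from rig import robot
print(robot.hand_in())"
```

```text
the job is handed in; nothing more can be done
None
```

The stray coaster is now in the rack's bottom bay, against the stop, and I handed the job in at about 13 s of the 48 s allowed. I pushed it flat along the table with the half-open fingertips: first diagonally onto the rack's axis, then straight in.

**At the stop:** the last push stalled with the force rising from about 1 N to 8 N. I then backed off and lifted clear.

**Position:** the wrist view puts the coaster within about 1 mm of home in both directions. It reads 1.0 mm past the stop, which is within the 2 mm calibration error.

**Everything else:** the before and after pictures of the rack show both upper coasters and the near edge of the dice cup's coaster unmoved. I checked the rest only by eye in the top view, and it looked the same.

**Disagreements:** my first side-view fix on the coaster was up to 8 mm off the top view, because its mask included the rim. One early wrist fit was spoiled by a finger in the way. I dropped both and used the top view and a corrected wrist fit, which agreed to about 3 mm. No final check failed.

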